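Refit the battery cover of a label printer

ROBOT

A 7-joint arm with a two-finger parallel gripper is mounted at the origin on a cart in front of the work surface, level with it; the furniture and walls round the work are solid. World frame = base frame: x ahead of the robot, y to its left, z up, the work surface at z = 0. Lengths are in m, angles in rad, forces in N, time in s.
With the tool pointing down it reaches from about 0.35 to 0.9 m from the base axis. Payload 8.1 kg.
Tool frame: the origin (TCP) lies at the very end of the fingers, on their centre line; the grasp point (between the pads) lies 19 mm behind it; z points along the fingers, y is the line along which they close (so a half turn about z gives the same grasp; the last joint's range is limited). The gripper opens to 92 mm and grips with 3 to 60 N. Pads are 19 mm wide; open, the fingers measure 130 mm over their backs; the gripper's body (75 mm by 190 mm) begins 47 mm behind the grasp point.
Start: joints at [1.148, 0.434, 0.025, 1.573, -0.012, 1.134, -0.075], TCP at [0.196, -0.593, 0.227] pointing down, gripper open.
Joint ranges: [-2.62, 2.62], [-0.44, 2.09], [-1.27, 1.32], [0.08, 2.57], [-1.32, 4.46], [0.12, 2], [-2.74, 2.74]. Speed limits (rad/s): [2.22, 2.22, 3.01, 3.01, 3.14, 3.14, 3.14].

INTERFACE

Orientations are given as a rotation vector (axis times angle).
In Python, from cell import arm gives the robot as it stands.
- The arm moves only by the tool jog_arm, never from a script. Its argument "rows" is a list of rows, each a list of 3 entries, a list of its own where there are three numbers: the shift along the world's x, y, z in cm, then the turn, a rotation vector about the world's x, y, z in degrees, then the opening, from 0 (shut) to 1 (fully open). A call has 1 to 8 rows; each row is the pose to reach, as a shift and turn from the pose commanded when the call began; what a row does not reach only later rows make up. A row lasts 1/8 s, in which the tool goes at most 62.5 mm and 10.7 degrees, less where a joint would pass 70% of its speed; a pose out of reach is approached as far as the arm can. A call with a gripper value outside its range is refused whole. The fingers move at their own pace and stop on an object; "newtons" is the grip in N (left out, the last holds). Time passes only in rows, so rows that repeat a pose let the fingers close. It gives the time, the measured TCP pose, the force, the opening and the grip force at its end, in the units of the state.
- arm.observe(): the state, without advancing time (a new reading comes with each control period).
- arm.get_image(name): name is "side" or "top"; returns a dict with "img" (420x560x3 uint8, red, green, blue), "depth" (420x560 float32, m along the optical axis (not along the pixel's ray), 0 where there is no reading), "fx", "fy", "cx", "cy" (pixels), "dist_coeffs" ([k1, k2, p1, p2, k3] as OpenCV has them; the pictures are not rectified), "rvec" (rotation vector, rad) and "tvec" (3), from world to camera coordinates, as OpenCV has them. Camera axes: x right, y down, z forward; pixel columns grow to the right and rows downward; lengths in m; the calibration is good to about 2 mm. A picture is of the moment at which its call begins.
- arm.sign_off(): hands the job in; it is judged then, once.
The state is a dict: "clock": time; "joints": joint angles; "dq": joint speeds; "joint_efforts": joint torques, N m; "position": TCP position; "ee_rot": TCP orientation; "force": force on the tool from outside, world axes, zero at the start; "ft_torque": the same for the moment, N m; "width": opening from 0.0 (shut) to 1.0 (fully open); "gripper_force": force on a finger pad.
Only numpy, scipy, OpenCV 4.12 (cv2) and the standard library are available. Lean on these libraries where they do the work, as an engineer would, in place of code of your own. Each camera call takes 0.05 s, during which the arm holds its last target. There are 200 camera calls.

TASK

The battery cover of the label printer lies loose on the bench. With its back end raised, hook its front lip into the slot at the front of the battery bay and ease it forward only until you feel the delicate spring behind the slot (10 N there is too much), then swing it down and press the back end until the catch snaps over it and it stays flat by itself. Never press it with 25 N or more, and leave the other things on the bench where they are.

Things in the scene. Friction and masses are not known exactly. Their poses are not given: they have to be found in the camera images.
- printer: Label printer, grey with a white deck 46 mm high, 190 x 130 mm, fixed; origin at the centre of its underside, x from its front (nearest the robot) to its back. On it an open black battery bay, 136 x 74 mm, is screwed through long holes: the whole bay with all its parts sits up to 10 mm nearer or farther along x than nominal, fixed for the run and not reported; find it by feel.
- slot (a point): Where the cover's lip axis lies when the cover is home and the bay at its nominal place (the real place is up to 10 mm off along x): mid-width of the bay, 57 mm above the bench, axes as the printer's. Behind the slot a spring strip meets the lip: 1 N at first touch, 1.5 N more per mm, hard stop after 3 mm. The lip sits rightly from first touch to 1 mm short of it.
- roof_edge (a point): Middle of the lower edge of the roof over the slot, bay at nominal: 6 mm behind and 3 mm above point slot. The roof is 4 mm thick and reaches 17 mm forward. The floor is 9 mm below point slot, so a tilted lip (up to about 20 degrees) must pass some 3 mm below slot height to get under the roof, and rises to slot height as the cover comes flat.
- bay_seat (a point): Point mid-width of the bay, level with the seat ledges, bay at nominal: 30 mm behind and 2 mm below point slot. The cover's plate lies on two side ledges that run from here 74 mm back. Side walls are 64 mm apart inside, tops 1 mm above slot height. Two sprung brass contacts 88 mm behind the slot lift the loose cover with 1 to 2 N, so that it stands visibly raised until caught.
- bay_back (a point): Middle of the top front edge of the bay's rear wall, bay at nominal: 106 mm behind and 2 mm above point slot. The yellow catch slides on this wall, its nose 3.5 mm in front of it, under a fixed black hood flush with the wall, top 12 mm above slot height. A cover whose lip is not fully forward lands on the hood and cannot snap in.
- cover_grip (a point): Orange battery cover, 60 g: centre of the grip rib on top (30 mm long in x, 12 wide in y, 18 high; 14 mm above the bench as it lies, plate top 9 mm below). Axes: x from front lip to back, z up out of its top. It lies 51 mm behind and 12 mm above the lip axis. Plate 5 mm thick, 58 mm wide, from 14 to 100 mm behind the lip axis.
- cover_press (a point): Place to press the cover home, on the plate's top between grip rib and back edge, marked by black lines: 83 mm behind and 3 mm above the lip axis, 34 mm of free plate in x. Axes as the cover's.
- cover_lip (a point): Centre of the rounded edge (radius 2 mm) of the cover's front lip, the lip axis; the lip is a tongue 36 mm wide (y), 4 mm thick, standing 14 mm out of the plate to -x. Axes as the cover's.
- cover_tab (a point): Middle of the end of the small tab (24 mm wide, tip 105 mm behind the lip axis, level with it) at the cover's back; the catch snaps over it. Axes as the cover's.
- catch (a joint): Yellow sprung catch at the back of the bay; 0 m when fully out, up to 0.005 m as the cover's tab pushes it back on its way down. Snapping takes about 4 to 8 N straight down on the place to press; then the catch jumps back out over the tab. Held by it the cover may stand up to 1 mm above its ledges.
- balm_tin: White round tin, 90 mm across, 32 mm high, to be left alone; origin at the centre of its underside.
- mug: White mug, 97 mm high, to be left alone; origin at the centre of its underside.
- masking_tape: Roll of masking tape lying flat, 98 mm across, 25 mm high, to be left alone; origin at the centre of its underside.
- oil_bottle: Small clear bottle with a black cap, 50 mm across, 102 mm high, to be left alone; origin at the centre of its underside.
- label_roll: Green and white roll of labels standing upright, 60 mm across, 74 mm high, to be left alone; origin at the centre of its underside.

How it is judged:
By the outcome, as a careful person would: the job done as asked, in the order asked, and still so for the second after the job is handed in, with the robot touching nothing.
It also fails if it takes over 67 s, if anything falls off the work surface, if the arm or the gripper's body presses on something with over 40 N, if the wrist force passes 120 N, or if a joint passes its speed limit or range.

## Working session

There is one attempt and no reset: what is moved stays moved. The work goes in short steps, Python scripts to look and compute and a tool call to move; the robot and the scene stay as the last step left them, time stands still between calls to the robot, and variables do not carry over. Pictures are saved under pics/ and viewed, at most 10 in all, crops included, and the job is handed in when it is done.

Besides the shell and the picture viewer there is one more tool, called after "Emit:" in YAML: its name, and indented under it one key for each argument. jog_arm: Moves the arm, as the interface text tells. Its arguments: {"type":"object","properties":{"rows":{"type":"array","items":{"type":"array"}},"newtons":{"type":"number"}},"required":["rows"]}

```bash
mkdir -p pics; cat > h.py <<'E'
import numpy as np,cv2
from cell import arm
def get(n,save=None):
    d=arm.get_image(n)
    if save: cv2.imwrite('pics/'+save,cv2.cvtColor(d['img'],cv2.COLOR_RGB2BGR))
    d['K']=np.array([[d['fx'],0,d['cx']],[0,d['fy'],d['cy']],[0,0,1]]);d['D']=np.array(d['dist_coeffs'],float)
    d['R']=cv2.Rodrigues(np.array(d['rvec'],float))[0];d['t']=np.array(d['tvec'],float).ravel();d['c']=-d['R'].T@d['t'];return d
def rays(d,uv):
    p=cv2.undistortPoints(np.array(uv,float).reshape(-1,1,2),d['K'],d['D'])[:,0]
    return np.c_[p,np.ones(len(p))]@d['R']
def onz(d,uv,z):
    r=rays(d,uv);return d['c']+r*((z-d['c'][2])/r[:,2])[:,None]
def proj(d,P): return cv2.projectPoints(np.array(P,float).reshape(-1,3),np.array(d['rvec'],float),d['t'],d['K'],d['D'])[0][:,0]
def mask(d,lo,hi): return cv2.inRange(cv2.cvtColor(d['img'],cv2.COLOR_RGB2HSV),np.array(lo),np.array(hi))
E
python3 - <<'E'
from h import *
for n in ('top','side'):
    d=get(n,n+'0.png');print(n,d['c'].round(3),d['fx'])
print(arm.observe())
E
```

```text
top [ 0.451 -0.045  1.707] 494.17396519603176
side [0.373 1.093 0.957] 465.6241705068123
{'clock': 0.1, 'joints': array([ 1.14841489,  0.43512103,  0.0249894 ,  1.5739931 , -0.01159045,
        1.13402955, -0.07510957]), 'dq': array([ 0.00059853, -0.00329735, -0.00117636, -0.00379096, -0.00063429,
        0.0001154 ,  0.00216483]), 'joint_efforts': array([ 3.25781155e-03, -6.69132042e+01,  9.88337584e-01, -3.15149045e+01,
       -6.04666932e-02,  3.73817061e-02,  5.02893522e-05]), 'position': array([ 0.19626691, -0.59289731,  0.22604874]), 'ee_rot': array([-3.10020182e+00, -4.99819518e-01,  5.70603441e-04]), 'force': array([ 1.04995916, -0.14159454, -0.02373932]), 'ft_torque': array([-0.03466966, -0.00480044, -0.0343423 ]), 'gripper_force': 0.0, 'width': 1.001485121063142}
```

View pics/top0.png

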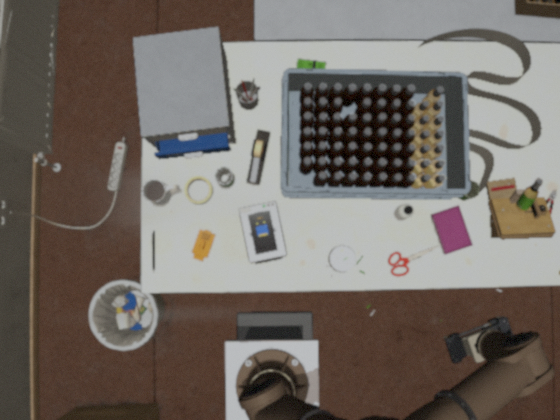

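View pics/side0.png

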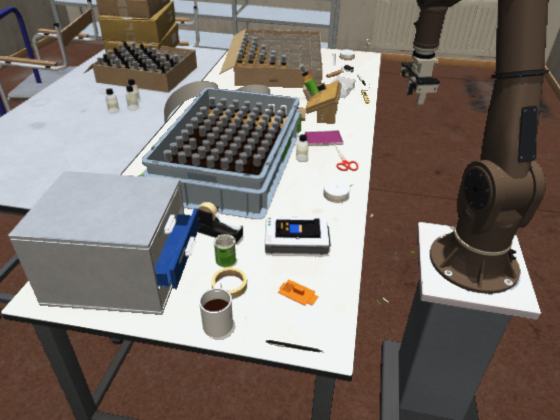

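The top view shows the cover (orange) at about (203,245) and the printer with its bay at (263,232). In the side view they are at (298,292) and (297,233). I'll crop in and measure both.

```bash
python3 - <<'E'
from h import *
ims=[]
for n,(u,v,w,h) in (('top',(180,190,120,90)),('side',(255,205,88,110))):
    d=get(n);c=d['img'][v:v+h,u:u+w];f=590/h
    ims.append(cv2.resize(c,None,fx=min(590/h,395/w),fy=min(590/h,395/w),interpolation=cv2.INTER_CUBIC)); print(n,ims[-1].shape,min(590/h,395/w))
    m=mask(d,(5,150,120),(20,255,255));k,l,s,ce=cv2.connectedComponentsWithStats(m)
    for i in range(1,k):
        if s[i,4]>30:print(n,s[i],ce[i])
    i=1+np.argmax(s[1:,4]) 
    uv=np.argwhere(l==i)[:,::-1]
    P=onz(d,uv,0.005)
    print('rect',cv2.minAreaRect(P[:,:2].astype(np.float32)))
    # white printer deck: points by depth height
    H,W=d['depth'].shape;g=np.stack(np.meshgrid(np.arange(W),np.arange(H)),-1).reshape(-1,2)
    r=rays(d,g);X=(d['c']+r*d['depth'].reshape(-1,1)).reshape(H,W,3)
    print('cover z',np.percentile(X[l==i][:,2],[5,50,95]))
    roi=(X[...,0]>.38)&(X[...,0]<.66)&(X[...,1]>-.12)&(X[...,1]<.12)&(d['depth']>0)
    dk=roi&(X[...,2]>.041)&(X[...,2]<.052)
    print(n,'deck',dk.sum(),cv2.minAreaRect(X[dk][:,:2].astype(np.float32)))
    wm=roi&(X[...,2]>.03)
    print('all>30',cv2.minAreaRect(X[wm][:,:2].astype(np.float32)),np.percentile(X[wm][:,2],[5,50,99]))
h=max(i.shape[0] for i in ims)
cv2.imwrite('pics/crop1.png',cv2.cvtColor(np.hstack([cv2.copyMakeBorder(i,0,h-i.shape[0],0,0,0) for i in ims]),cv2.COLOR_RGB2BGR))
E
```

```text
top (296, 395, 3) 3.2916666666666665
top [194 235  19  24 272] [202.09926471 246.73161765]
rect ((0.47669699788093567, 0.23256239295005798), (0.046062029898166656, 0.08575018495321274), 71.21635437011719)
cover z [-0.00148963  0.00572269  0.02283629]
top deck 1404 ((0.5281485915184021, -0.013566091656684875), (0.18763689696788788, 0.2060231864452362), 11.411197662353516)
all>30 ((0.5418382883071899, -0.022235974669456482), (0.2213435024023056, 0.22988982498645782), 11.262681007385254) [0.03822341 0.04785827 0.17268064]
side (494, 395, 3) 4.488636363636363
side [303  74   8   7  31] [306.35483871  77.09677419]
side [279 280  39  25 545] [297.63302752 292.49908257]
rect ((0.4801464080810547, 0.2337733805179596), (0.056196290999650955, 0.10278993844985962), 70.1357650756836)
cover z [0.00244873 0.00577066 0.02220011]
side deck 1109 ((0.5410993099212646, -0.011149749159812927), (0.21502754092216492, 0.21431197226047516), 10.104458808898926)
all>30 ((0.5412005186080933, -0.020291492342948914), (0.2256285697221756, 0.23433144390583038), 10.410426139831543) [0.03532645 0.05056631 0.17351587]
```

View pics/crop1.png

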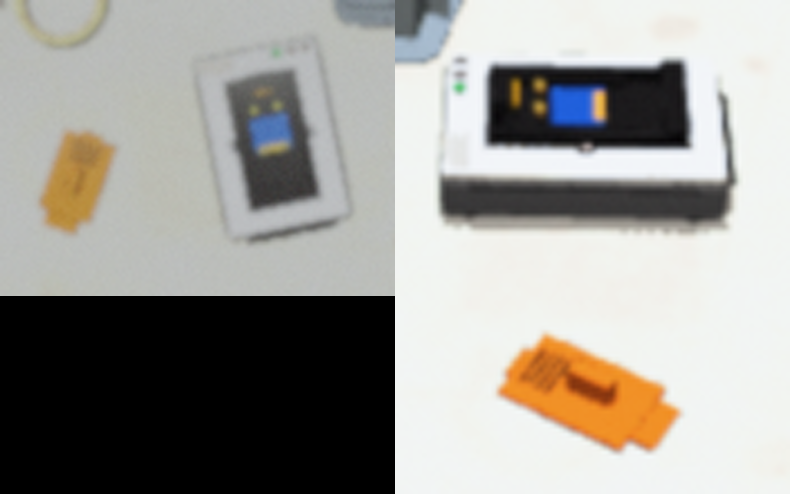

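The left crop is the top view. The cover's lip is at the robot end (58,225) and its tab at (88,135), so its yaw is about -19°. The bay's front is towards the robot, with the catch at the far end (262,92) and yaw about +10°. Next I'll measure at subpixel level.

```bash
cat > meas.py <<'E'
from h import *
S=8
def up(d,u,v,w,h): return cv2.resize(np.mean([d['img'][v:v+h,u:u+w]],0).astype(np.float32),None,fx=S,fy=S,interpolation=cv2.INTER_CUBIC)
def pix(m,u,v): # upsampled mask -> full px coords
    p=np.argwhere(m)[:,::-1]; return (p+.5)/S-.5+[u,v]
def big(m):
    k,l,s,c=cv2.connectedComponentsWithStats(m.astype(np.uint8)); return l==1+np.argmax(s[1:,4])
def rect(P):
    (cx,cy),(a,b),t=cv2.minAreaRect(P[:,:2].astype(np.float32))
    if a<b:a,b,t=b,a,t+90
    t=(t+90)%180-90
    return np.round([cx,cy,a,b,t],4)
E
python3 - <<'E'
from meas import *
for n in('top','side'):
    ds=[get(n) for _ in range(4)];d=ds[0];d['img']=np.mean([q['img'] for q in ds],0)
    # cover
    u,v,w,h=(185,225,35,45) if n=='top' else (270,270,60,45)
    I=up(d,u,v,w,h);sat=I[...,0]-I[...,2]
    m=big(sat>np.percentile(sat,99)*.5);P=onz(d,pix(m,u,v),.005)
    # axis by PCA of pixels on plane
    c=P.mean(0);print(n,'cover',rect(P))
    a=np.deg2rad(rect(P)[4]);e=np.array([np.cos(a),np.sin(a)]);f=np.array([-e[1],e[0]])
    s=(P[:,:2])@e;t=P[:,:2]@f
    print(' long ext',s.min(),s.max(),'mid lateral', (t.min()+t.max())/2,[ (round(x,3),round(np.ptp(t[abs(s-s.min()-x)<.001]),4)) for x in (.005,.01,.02,.03,.06,.09,.103)])
    # bay black
    u,v,w,h=(236,200,56,66) if n=='top' else (258,212,75,42)
    I=up(d,u,v,w,h)
    g=I.max(2)
    b=big(((g<(g.max()+g.min())/2)).astype(np.uint8)) if n=='top' else big(g<120)
    b=cv2.morphologyEx(b.astype(np.uint8),cv2.MORPH_CLOSE,np.ones((41,41)))
    for z in(.046,.058):print(' bay z',z,rect(onz(d,pix(b,u,v),z)))
    y=big((I[...,0]-I[...,2]>40))
    k,l,s_,ce=cv2.connectedComponentsWithStats((I[...,0]-I[...,2]>35).astype(np.uint8))
    for i in range(1,k):
        if s_[i,4]>60: print('  yellow',s_[i,4]/64,onz(d,[(ce[i]+.5)/S-.5+[u,v]],.06)[0].round(4))
    cv2.imwrite(f'pics/bay_{n}.png',cv2.cvtColor(np.clip(I,0,255).astype(np.uint8),cv2.COLOR_RGB2BGR))
    H,W=d['depth'].shape;gg=np.stack(np.meshgrid(np.arange(W),np.arange(H)),-1).reshape(-1,2)
    D=np.median([q['depth'] for q in ds],0);X=(d['c']+rays(d,gg)*D.reshape(-1,1))
    roi=(abs(X[:,0]-.52)<.13)&(abs(X[:,1]-.01)<.12)&(X[:,2]>.03)&(X[:,2]<.08)
    Q=X[roi];print(' printer depth rect',rect(Q))
    Q=Q[(abs(Q[:,2]-.046)<.006)]
    a=np.deg2rad(10);print(' ',np.percentile(Q@[np.cos(a),np.sin(a),0],[1,99]),np.percentile(Q@[-np.sin(a),np.cos(a),0],[1,99]))
E
```

```text
top cover [  0.4807   0.2308   0.103    0.0547 -19.8019]
 long ext 0.3226224086056405 0.4255918668595147 mid lateral 0.3799888536233438 [(0.005, np.float64(0.0326)), (0.01, np.float64(0.0341)), (0.02, np.float64(0.0539)), (0.03, np.float64(0.0543)), (0.06, np.float64(0.0545)), (0.09, np.float64(0.0534)), (0.103, np.float64(0.0129))]
 bay z 0.046 [ 0.5201  0.0228  0.1329  0.0771 11.4794]
 bay z 0.058 [ 0.5196  0.0223  0.1319  0.0765 11.4794]
  yellow 3.484375 [0.5674 0.0329 0.06  ]
  yellow 1.40625 [0.5493 0.0403 0.06  ]
  yellow 12.515625 [0.5095 0.02   0.06  ]
 printer depth rect [ 5.27600e-01 -1.28000e-02  2.06400e-01  1.91600e-01 -7.91553e+01]
  [0.42538986 0.60871513] [-0.12980219 -0.00457208]
side cover [  0.48     0.2332   0.1057   0.0583 -19.8927]
 long ext 0.31915748624904344 0.42488121862895434 mid lateral 0.38264101174354137 [(0.005, np.float64(0.0361)), (0.01, np.float64(0.0361)), (0.02, np.float64(0.058)), (0.03, np.float64(0.057)), (0.06, np.float64(0.0578)), (0.09, np.float64(0.0572)), (0.103, np.float64(0.0269))]
 bay z 0.046 [ 0.5206  0.0145  0.1396  0.0902 14.4973]
 bay z 0.058 [ 0.5186  0.0287  0.1377  0.089  14.4973]
  yellow 18.09375 [0.5678 0.0289 0.06  ]
  yellow 9.953125 [0.5538 0.0176 0.06  ]
  yellow 17.421875 [0.5094 0.0291 0.06  ]
  yellow 9.671875 [0.5496 0.0407 0.06  ]
 printer depth rect [ 5.29200e-01 -1.34000e-02  2.10100e-01  2.00300e-01 -7.89737e+01]
  [0.4252196  0.61084326] [-0.1303584 -0.0016308]
```

```bash
python3 - <<'E'
from meas import *
def fit(P):
    vx,vy,x,y=cv2.fitLine(P[:,:2].astype(np.float32),cv2.DIST_HUBER,0,.01,.01).ravel();return np.rad2deg(np.arctan(vy/vx)),x,y
def sub(d,ts,p0,p1,z,k=None):
    # along world segments p0->p1, at param ts; returns strongest-gradient point
    out=[]
    g=cv2.GaussianBlur(d['img'].astype(np.float32).mean(2),(0,0),.6)
    for a,b in zip(p0,p1):
        s=np.linspace(0,1,200)[:,None];Q=np.c_[a+(b-a)*s,np.full(200,z)]
        uv=proj(d,Q).astype(np.float32);f=cv2.remap(g,uv[:,0],uv[:,1],cv2.INTER_CUBIC).ravel()
        f=np.gradient(cv2.GaussianBlur(f[None],(0,0),6).ravel());i=np.argmax(abs(f[8:-8]))+8;out.append(Q[i])
    return np.array(out)
c=np.array([.519,.0225]);a=np.deg2rad(10.8);e=np.array([np.cos(a),np.sin(a)]);f=np.array([-e[1],e[0]])
for n in('top','side'):
    ds=[get(n) for _ in range(4)];d=ds[0];d['img']=np.mean([q['img'] for q in ds],0)
    def rep(name,P,ax):
        an,x,y=fit(P) if ax==0 else (0,0,0)
        if ax==1: # line along f
            q=P[:,:2]@np.c_[f,e];m,b=np.polyfit(q[:,0],q[:,1],1);an=np.rad2deg(-np.arctan(m))+10.8;v=np.median(q[:,1])
        else:
            q=P[:,:2]@np.c_[e,f];m,b=np.polyfit(q[:,0],q[:,1],1);an=np.rad2deg(np.arctan(m))+10.8;v=np.median(q[:,1])
        print(n,name,'yaw %.2f  med %.4f  sd %.4f'%(an,v,np.std(q[:,1]-np.polyval((m,b),q[:,0]))))
    s=np.linspace(-.045,.045,30)[:,None]
    for sg in(1,-1):
        rep('bay side %+d'%sg,sub(d,0,c+e*s+f*sg*.025,c+e*s+f*sg*.05,.058),0)
        rep('deck side %+d'%sg,sub(d,0,c+e*s+f*sg*.053,c+e*s+f*sg*.08,.046),0)
        t=np.linspace(-.028,.028,20)[:,None]
        rep('bay end %+d'%sg,sub(d,0,c+f*t+e*sg*.053,c+f*t+e*sg*.083,.06),1)
        rep('deck end %+d'%sg,sub(d,0,c+f*t+e*sg*.081,c+f*t+e*sg*.115,.046),1)
print('c along',c@e,'lat',c@f)
E
```

```text
top bay side +1 yaw 11.35  med -0.0394  sd 0.0011
top deck side +1 yaw 10.49  med -0.0150  sd 0.0033
top bay end +1 yaw 11.33  med 0.5817  sd 0.0008
top deck end +1 yaw -6.04  med 0.6072  sd 0.0045
top bay side -1 yaw 10.51  med -0.1110  sd 0.0009
top deck side -1 yaw 9.40  med -0.1360  sd 0.0020
top bay end -1 yaw 10.79  med 0.4490  sd 0.0007
top deck end -1 yaw 11.52  med 0.4241  sd 0.0035
side bay side +1 yaw 12.00  med -0.0276  sd 0.0002
side deck side +1 yaw 11.20  med -0.0069  sd 0.0009
side bay end +1 yaw 10.86  med 0.5819  sd 0.0005
side deck end +1 yaw -1.38  med 0.6078  sd 0.0042
side bay side -1 yaw 9.35  med -0.1105  sd 0.0011
side deck side -1 yaw 10.22  med -0.1298  sd 0.0002
side bay end -1 yaw 11.26  med 0.4482  sd 0.0002
side deck end -1 yaw 10.16  med 0.4244  sd 0.0030
c along 0.5140231627063683 lat -0.07514943912859559
```

Emit:
jog_arm:
  rows:
    - [[3, 6, 0], [0, 0, -10], 1]
    - [[6, 12, 0], [0, 0, -20], 1]
    - [[9, 18, 0], [0, 0, -30], 1]
    - [[12, 24, 0], [0, 0, -38.2], 1]
    - [[15, 30, 0], [0, 0, -38.2], 1]
    - [[18, 36, 0], [0, 0, -38.2], 1]
    - [[20, 42, 0], [0, 0, -38.2], 1]
    - [[22, 48, 0], [0, 0, -38.2], 1]

```text
clock: 2.0
position: [0.4072, -0.1401, 0.2271]
ee_rot: [3.094, -0.542, 0.002]
force: [1.5, -0.2, -0.3]
width: 1.001
gripper_force: 0.0
```

Emit:
jog_arm:
  rows:
    - [[1.1, 6, 0], [0, 0, 0], 0.6]
    - [[2.2, 12, 0], [0, 0, 0], 0.5]
    - [[3.3, 18, 0], [0, 0, 0], 0.5]
    - [[4.4, 24, 0], [0, 0, 0], 0.5]
    - [[5.5, 30, 0], [0, 0, 0], 0.5]
    - [[6.4, 34.5, -4], [0, 0, 0], 0.5]
    - [[6.4, 34.5, -9], [0, 0, 0], 0.5]
    - [[6.4, 34.5, -12], [0, 0, 0], 0.5]

```text
clock: 3.0
position: [0.4695, 0.2033, 0.1046]
ee_rot: [3.094, -0.54, -0.003]
force: [-0.5, -0.2, 0.3]
width: 0.502
gripper_force: 0.0
```

Emit:
jog_arm:
  rows:
    - [[0, 0, -2], [0, 0, 0], 0.5]
    - [[0, 0, -3], [0, 0, 0], 0.5]
    - [[0, 0, -3], [0, 0, 0], 0.5]

```text
clock: 3.38
position: [0.4703, 0.203, 0.0766]
ee_rot: [3.094, -0.542, -0.001]
force: [0.3, 0.2, 0.2]
width: 0.496
gripper_force: 0.0
```

```bash
python3 - <<'E'
from h import *
d=get('side');c=d['img'][220:320,235:355];cv2.imwrite('pics/c2.png',cv2.cvtColor(cv2.resize(c,None,fx=5,fy=5,interpolation=cv2.INTER_CUBIC),cv2.COLOR_RGB2BGR))
o=arm.observe();print(o['position'],o['ee_rot'],o['force'],o['joints'])
E
```

```text
[0.47074924 0.20318066 0.07721286] [-3.09417080e+00  5.42330044e-01 -6.78519546e-04] [ 0.03240428 -0.08173563  0.7258445 ] [-0.25024935  0.46570096 -0.34602532  1.98856058  0.23206242  0.72436069
 -2.6548061 ]
```

View pics/c2.png

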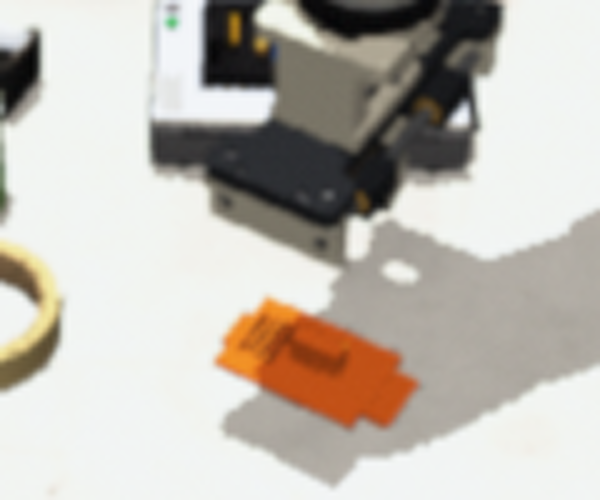

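The gripper is right of and above the rib (the rib is at about (318,350) in this crop). Joint 7 is at -2.65, close to its limit, so I'll take the half-turn equivalent grasp.

Emit:
jog_arm:
  rows:
    - [[0, 0, 0], [0, 0, 10], 0.5]
    - [[0, 0, 0], [0, 0, 20], 0.5]
    - [[0, 0, 0], [0, 0, 30], 0.5]
    - [[0, 0, 0], [0, 0, 40], 0.5]
    - [[0, 0, 0], [0, 0, 50], 0.5]
    - [[0, 0, 0], [0, 0, 60], 0.5]
    - [[0, 0, 0], [0, 0, 70], 0.5]
    - [[0, 0, 0], [0, 0, 80], 0.5]

```text
clock: 4.42
position: [0.4714, 0.2031, 0.078]
ee_rot: [2.714, 1.58, 0.003]
force: [0.2, -0.6, -0.6]
width: 0.501
gripper_force: 0.0
```

Emit:
jog_arm:
  rows:
    - [[0, 0, 0], [0, 0, 10], 0.5]
    - [[0, 0, 0], [0, 0, 20], 0.5]
    - [[0, 0, 0], [0, 0, 30], 0.5]
    - [[0, 0, 0], [0, 0, 40], 0.5]
    - [[0, 0, 0], [0, 0, 50], 0.5]
    - [[0, 0, 0], [0, 0, 60], 0.5]
    - [[0, 0, 0], [0, 0, 70], 0.5]
    - [[0, 0, 0], [0, 0, 80], 0.5]

```text
clock: 5.42
position: [0.4714, 0.2028, 0.0778]
ee_rot: [1.064, 2.954, 0.001]
force: [-0.6, 0.0, -0.4]
width: 0.501
gripper_force: 0.0
```

Emit:
jog_arm:
  rows:
    - [[0, 0, 0], [0, 0, 10], 0.5]
    - [[0.9, 2.9, 0], [0, 0, 20], 0.5]
    - [[0.9, 2.9, 0], [0, 0, 20], 0.5]

```text
clock: 5.8
position: [0.4805, 0.2339, 0.0779]
ee_rot: [0.54, 3.094, 0.004]
force: [-0.1, 0.3, -0.6]
width: 0.498
gripper_force: 0.0
```

```bash
python3 - <<'E'
from h import *
o=arm.observe();print(o['clock'],o['position'],o['ee_rot'],o['force'],o['joints'])
R=cv2.Rodrigues(o['ee_rot'])[0];print(np.rad2deg(np.arctan2(R[1,0],R[0,0])),R[:,2])
E
```

```text
5.8 [0.48049859 0.23394112 0.07788318] [0.53987065 3.09350202 0.00390201] [-0.09682693  0.25610421 -0.56486693] [ 0.19129809  0.74913813 -1.11714855  1.89975133  0.79945895  1.02247862
 -0.05679981]
160.2010782761866 [ 0.00174046  0.00221897 -0.99999602]
```

Emit:
jog_arm:
  rows:
    - [[0, -0.15, -4], [0, 0, 0], 0.5]
    - [[0, -0.15, -6], [0, 0, 0], 0.4]
    - [[0, -0.15, -6.6], [0, 0, 0], 0.4]
    - [[0, -0.15, -7.0], [0, 0, 0], 0.4]
    - [[0, -0.15, -7.0], [0, 0, 0], 0.4]

```text
clock: 6.42
position: [0.4798, 0.2308, 0.0073]
ee_rot: [0.543, 3.094, 0.001]
force: [0.5, -0.6, 0.3]
width: 0.401
gripper_force: 0.0
```

Emit:
jog_arm:
  rows:
    - [[0, 0, 0], [0, 0, 0], 0.2]
    - [[0, 0, 0], [0, 0, 0], 0]
    - [[0, 0, 0], [0, 0, 0], 0]
    - [[0, 0, 0], [0, 0, 0], 0]
    - [[0, 0, 0], [0, 0, 0], 0]
  newtons: 25

```text
clock: 7.05
position: [0.4796, 0.2306, 0.007]
ee_rot: [0.542, 3.094, 0.0]
force: [-1.2, -1.1, 4.3]
width: 0.131
gripper_force: 25.0
```

Gripped: 12 mm wide at 25 N. Next I lift, turn and carry it above the bay, then tilt.

Emit:
jog_arm:
  rows:
    - [[0, 0, 2.5], [0, 0, 0], 0]
    - [[0, 0, 7], [0, 0, 0], 0]
    - [[0.8, -3, 11], [0, 0, 6], 0]
    - [[1.7, -7, 11], [0, 0, 12], 0]
    - [[2.5, -11, 11], [0, 0, 18], 0]
    - [[3.4, -15, 11], [0, 0, 24], 0]
    - [[4.2, -18.5, 11], [0, 0, 28], 0]
    - [[4.72, -20.56, 11], [0, 0, 30.75], 0]

```text
clock: 8.05
position: [0.5267, 0.0225, 0.1162]
ee_rot: [0.297, -3.127, 0.001]
force: [-0.0, -0.3, -0.5]
width: 0.128
gripper_force: 25.0
```

Emit:
jog_arm:
  rows:
    - [[0, 0, 0], [0.95, -4.9, 0], 0]
    - [[0, 0, 0], [1.9, -9.8, 0], 0]
    - [[0, 0, 0], [2.84, -14.73, 0], 0]
    - [[0, 0, 0], [2.84, -14.73, 0], 0]

```text
clock: 8.55
position: [0.5249, 0.0239, 0.1162]
ee_rot: [-0.274, 2.87, 0.033]
force: [0.7, 0.3, -0.4]
width: 0.13
gripper_force: 25.0
```

```bash
cat >> h.py <<'E'
E_=np.array([.9820,.1891,0]);F_=np.array([-.1891,.9820,0])
def st():
    o=arm.observe();p=o['position'];R=cv2.Rodrigues(o['ee_rot'])[0]
    cx=-R[:,0];cz=-R[:,2]
    if cx@E_<0:cx=-cx
    lip=p-.051*cx-.005*cz
    print('t',o['clock'],'tcp',p.round(4),'tilt %.2f yaw %.2f'%(np.rad2deg(np.arcsin(cx[2])),np.rad2deg(np.arctan2(cx[1],cx[0]))),'lip along %.4f lat %.4f z %.4f'%(lip@E_,lip@F_,lip[2]),'F along %.1f lat %.1f z %.1f'%(o['force']@E_,o['force']@F_,o['force'][2]),'q',o['joints'].round(2),'grip',o['gripper_force'],o['width'])
E
python3 - <<'E'
from h import *
st()
ims=[]
for n,(u,v,w,h) in(('top',(215,185,90,80)),('side',(240,170,100,100))):
    d=get(n);f=390/w;ims.append(cv2.resize(d['img'][v:v+h,u:u+w],None,fx=f,fy=f,interpolation=cv2.INTER_CUBIC))
h=max(i.shape[0] for i in ims)
cv2.imwrite('pics/c3.png',cv2.cvtColor(np.hstack([cv2.copyMakeBorder(i,0,h-i.shape[0],0,0,0) for i in ims]),cv2.COLOR_RGB2BGR))
E
```

```text
t 8.55 tcp [0.5249 0.0239 0.1162] tilt 14.88 yaw 10.92 lip along 0.4720 lat -0.0758 z 0.0983 F along 0.7 lat 0.1 z -0.4 q [ 0.76  0.59 -1.22  2.11  0.94  0.75  0.74] grip 24.99993145465851 0.1300163392119065
```

View pics/c3.png

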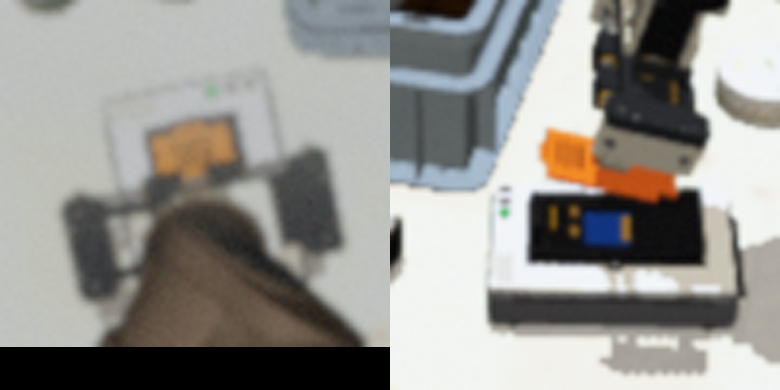

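Side view: the cover is tilted back end up over the bay. Top view: it looks centred, cover columns 147–240 against bay 147–238. I'll check the lateral offset with the top camera.

```bash
python3 - <<'E'
from meas import *
ds=[get('top') for _ in range(4)];d=ds[0];d['img']=np.mean([q['img'] for q in ds],0)
u,v,w,h=(240,205,40,30);I=up(d,u,v,w,h);sat=I[...,0]-I[...,2];m=big(sat>np.percentile(sat,98)*.5)
P=onz(d,pix(m,u,v),.120);s=P@E_;t=P@F_
print(s.min(),s.max())
for x in np.arange(.545,.58,.004):
    q=t[abs(s-x)<.001]
    if len(q):print(round(x,3),q.min().round(4),q.max().round(4),((q.min()+q.max())/2).round(4))
st()
E
```

```text
0.5357913706264815 0.5753473305939438
0.545 -0.1048 -0.0477 -0.0762
0.549 -0.1061 -0.0467 -0.0764
0.553 -0.1063 -0.0465 -0.0764
0.557 -0.1063 -0.0464 -0.0763
0.561 -0.1059 -0.0463 -0.0761
0.565 -0.1054 -0.0465 -0.076
0.569 -0.1053 -0.0477 -0.0765
0.573 -0.0908 -0.0608 -0.0758
t 8.85 tcp [0.5274 0.0254 0.1168] tilt 14.99 yaw 10.85 lip along 0.4747 lat -0.0747 z 0.0988 F along 0.1 lat 0.7 z -1.5 q [ 0.76  0.6  -1.22  2.1   0.94  0.75  0.74] grip 24.99990463256836 0.12760643913332356
```

Emit:
jog_arm:
  rows:
    - [[0, 0.1, -1.5], [0, 0, 0], 0]
    - [[0, 0.1, -2.8], [0, 0, 0], 0]
    - [[0, 0.1, -3.5], [0, 0, 0], 0]
    - [[0, 0.1, -3.8], [0, 0, 0], 0]
    - [[0, 0.1, -4.1], [0, 0, 0], 0]
    - [[0, 0.1, -4.3], [0, 0, 0], 0]
    - [[0, 0.1, -4.5], [0, 0, 0], 0]
    - [[0, 0.1, -4.5], [0, 0, 0], 0]

```text
clock: 9.85
position: [0.5267, 0.0259, 0.0717]
ee_rot: [-0.273, 2.868, 0.036]
force: [-0.7, 0.3, -0.5]
width: 0.127
gripper_force: 25.0
```

```bash
python3 -c "
from h import *
st()"
```

```text
t 9.85 tcp [0.5267 0.0259 0.0717] tilt 15.00 yaw 10.86 lip along 0.4741 lat -0.0742 z 0.0537 F along -0.6 lat 0.4 z -0.5 q [ 0.68  0.64 -1.12  2.15  1.07  0.68  0.62] grip 24.99979019165039 0.1271635506038644
```

Emit:
jog_arm:
  rows:
    - [[-0.25, -0.05, 0], [0, 0, 0], 0]
    - [[-0.49, -0.09, 0], [0, 0, 0], 0]
    - [[-0.69, -0.13, 0], [0, 0, 0], 0]
    - [[-0.79, -0.15, 0], [0, 0, 0], 0]
    - [[-0.79, -0.15, 0], [0, 0, 0], 0]

```text
clock: 10.48
position: [0.5187, 0.0244, 0.0718]
ee_rot: [-0.273, 2.868, 0.036]
force: [0.7, 0.4, -0.9]
width: 0.13
gripper_force: 25.0
```

Emit:
jog_arm:
  rows:
    - [[-0.1, -0.02, 0], [0, 0, 0], 0]
    - [[-0.2, -0.04, 0], [0, 0, 0], 0]
    - [[-0.2, -0.04, 0], [0, 0, 0], 0]

```text
clock: 10.85
position: [0.5167, 0.024, 0.0717]
ee_rot: [-0.273, 2.868, 0.036]
force: [0.9, 0.1, -0.9]
width: 0.124
gripper_force: 25.0
```

```bash
python3 -c "
from h import *
st()"
```

```text
t 10.85 tcp [0.5167 0.024  0.0717] tilt 15.00 yaw 10.87 lip along 0.4640 lat -0.0741 z 0.0537 F along 0.9 lat -0.1 z -0.9 q [ 0.69  0.63 -1.12  2.17  1.08  0.67  0.61] grip 24.999923408031464 0.12396545599749004
```

Emit:
jog_arm:
  rows:
    - [[-0.1, -0.02, 0], [0, 0, 0], 0]
    - [[-0.1, -0.02, 0], [0, 0, 0], 0]

```text
clock: 11.1
position: [0.5157, 0.0238, 0.0717]
ee_rot: [-0.273, 2.868, 0.036]
force: [0.1, 0.1, -0.6]
width: 0.132
gripper_force: 25.0
```

Emit:
jog_arm:
  rows:
    - [[-0.1, -0.02, 0], [0, 0, 0], 0]
    - [[-0.1, -0.02, 0], [0, 0, 0], 0]

```text
clock: 11.35
position: [0.5147, 0.0236, 0.0717]
ee_rot: [-0.273, 2.868, 0.036]
force: [-0.7, 0.3, -0.4]
width: 0.133
gripper_force: 25.0
```

Emit:
jog_arm:
  rows:
    - [[-0.1, -0.02, 0], [0, 0, 0], 0]
    - [[-0.1, -0.02, 0], [0, 0, 0], 0]

```text
clock: 11.6
position: [0.5137, 0.0234, 0.0717]
ee_rot: [-0.273, 2.868, 0.036]
force: [-0.1, 0.5, -0.4]
width: 0.126
gripper_force: 25.0
```

Lip is at about 0.461 along the bay axis. Two more steps.

Emit:
jog_arm:
  rows:
    - [[-0.1, -0.02, 0], [0, 0, 0], 0]
    - [[-0.1, -0.02, 0], [0, 0, 0], 0]

```text
clock: 11.85
position: [0.5127, 0.0232, 0.0717]
ee_rot: [-0.273, 2.868, 0.036]
force: [-0.1, -0.3, 0.2]
width: 0.123
gripper_force: 25.0
```

Emit:
jog_arm:
  rows:
    - [[-0.1, -0.02, 0], [0, 0, 0], 0]
    - [[-0.1, -0.02, 0], [0, 0, 0], 0]

```text
clock: 12.1
position: [0.5119, 0.0231, 0.0718]
ee_rot: [-0.273, 2.868, 0.036]
force: [1.3, 0.5, -0.7]
width: 0.127
gripper_force: 25.0
```

```bash
cat >> h.py <<'E'
def avg(n=5):
    fs=[]
    for _ in range(n): get('side');fs.append(arm.observe()['force'])
    m=np.mean(fs,0);print('avgF along %.2f lat %.2f z %.2f'%(m@E_,m@F_,m[2]))
E
python3 -c "
from h import *
st();avg(6)"
```

```text
t 12.1 tcp [0.5119 0.0231 0.0718] tilt 15.02 yaw 10.87 lip along 0.4590 lat -0.0741 z 0.0538 F along 1.4 lat 0.2 z -0.7 q [ 0.7   0.62 -1.13  2.18  1.08  0.66  0.61] grip 24.99986082315445 0.12725462426895318
avgF along 0.73 lat 0.08 z -0.43
```

Emit:
jog_arm:
  rows:
    - [[-0.05, -0.01, 0], [0, 0, 0], 0]
    - [[-0.05, -0.01, 0], [0, 0, 0], 0]

```text
clock: 12.65
position: [0.5115, 0.023, 0.0719]
ee_rot: [-0.273, 2.867, 0.036]
force: [1.2, 0.4, -1.2]
width: 0.126
gripper_force: 25.0
```

```bash
python3 -c "
from h import *
st();avg(6)"
```

```text
t 12.65 tcp [0.5115 0.023  0.0719] tilt 15.03 yaw 10.86 lip along 0.4586 lat -0.0741 z 0.0538 F along 1.2 lat 0.2 z -1.2 q [ 0.7   0.62 -1.13  2.18  1.08  0.66  0.61] grip 24.999870657920837 0.12642948219952035
avgF along 1.80 lat -0.10 z -0.38
```

Emit:
jog_arm:
  rows:
    - [[-0.05, -0.01, 0], [0, 0, 0], 0]
    - [[-0.05, -0.01, 0], [0, 0, 0], 0]

```text
clock: 13.2
position: [0.5109, 0.0229, 0.0718]
ee_rot: [-0.273, 2.867, 0.036]
force: [1.8, 1.0, 0.2]
width: 0.133
gripper_force: 25.0
```

```bash
python3 -c "
from h import *
st();avg(6)"
```

```text
t 13.2 tcp [0.5109 0.0229 0.0718] tilt 15.02 yaw 10.87 lip along 0.4581 lat -0.0741 z 0.0538 F along 1.9 lat 0.6 z 0.2 q [ 0.7   0.62 -1.13  2.18  1.08  0.66  0.61] grip 24.999958276748657 0.13267482184162027
avgF along 2.33 lat -0.12 z -0.23
```

The spring shows first touch at lip position about 0.459, force slope about 1.3 N/mm, and only 2.3 N so far. I back off to the touch point and swing down about the lip.

Emit:
jog_arm:
  rows:
    - [[0.108, 0.021, 0], [0, 0, 0], 0]
    - [[0.181, 0.035, -0.14], [-0.47, 2.46, 0], 0]
    - [[0.245, 0.047, -0.3], [-0.95, 4.91, 0], 0]
    - [[0.308, 0.059, -0.5], [-1.51, 7.86, 0], 0]
    - [[0.308, 0.059, -0.5], [-1.51, 7.86, 0], 0]

```text
clock: 14.12
position: [0.514, 0.0237, 0.0664]
ee_rot: [-0.285, 3.007, 0.019]
force: [-0.8, 0.2, -0.6]
width: 0.128
gripper_force: 25.0
```

```bash
python3 -c "
from h import *
st();avg(4)"
```

```text
t 14.125 tcp [0.514  0.0237 0.0664] tilt 6.96 yaw 10.83 lip along 0.4592 lat -0.0739 z 0.0552 F along -0.7 lat 0.4 z -0.6 q [ 0.66  0.7  -1.14  2.06  0.93  0.84  0.76] grip 24.99983936548233 0.12807129158082703
avgF along 1.13 lat 0.25 z -0.81
```

Emit:
jog_arm:
  rows:
    - [[0.025, 0.005, -0.08], [-0.28, 1.5, 0], 0]
    - [[0.051, 0.01, -0.17], [-0.57, 2.95, 0], 0]
    - [[0.051, 0.01, -0.17], [-0.57, 2.95, 0], 0]

```text
clock: 14.7
position: [0.5142, 0.0235, 0.0648]
ee_rot: [-0.291, 3.06, 0.01]
force: [-1.7, -1.0, 1.7]
width: 0.128
gripper_force: 25.0
```

```bash
python3 -c "
from h import *
st();avg(4)"
```

```text
t 14.7 tcp [0.5142 0.0235 0.0648] tilt 3.90 yaw 10.85 lip along 0.4588 lat -0.0741 z 0.0564 F along -1.8 lat -0.7 z 1.7 q [ 0.64  0.73 -1.14  2.01  0.88  0.91  0.79] grip 25.002099573612213 0.12796734831992682
avgF along -1.46 lat -0.14 z 1.44
```

The tab now rests on the catch slope (z +1.4 N, forward 1.5 N). I release, raise the arm, and look.

Emit:
jog_arm:
  rows:
    - [[0, 0, 0], [0, 0, 0], 0.2]
    - [[0, 0, 0], [0, 0, 0], 0.4]
    - [[0, 0, 0], [0, 0, 0], 0.4]
    - [[0, 0, 2.5], [0, 0, 0], 0.4]
    - [[0, 0, 5], [-0.74, 3.83, 0], 0.4]
    - [[0, 0, 7], [-0.74, 3.83, 0], 0.2]
    - [[0, 0, 7], [-0.74, 3.83, 0], 0]
    - [[0, 0, 7], [-0.74, 3.83, 0], 0]

```text
clock: 15.9
position: [0.5139, 0.0231, 0.1343]
ee_rot: [-0.297, 3.127, -0.0]
force: [-0.7, 0.6, -0.3]
width: 0.125
gripper_force: 0.0
```

```bash
python3 - <<'E'
from h import *
st();avg(3)
d=get('side');c=d['img'][195:265,245:345]
cv2.imwrite('pics/c4.png',cv2.cvtColor(cv2.resize(c,None,fx=7,fy=7,interpolation=cv2.INTER_CUBIC),cv2.COLOR_RGB2BGR))
E
```

```text
t 15.9 tcp [0.5139 0.0231 0.1343] tilt 0.05 yaw 10.86 lip along 0.4580 lat -0.0744 z 0.1293 F along -0.6 lat 0.8 z -0.3 q [ 0.67  0.66 -1.2   1.89  0.7   1.09  0.94] grip 0.0 0.1245476449096962
avgF along -0.05 lat 0.14 z 0.28
```

View pics/c4.png

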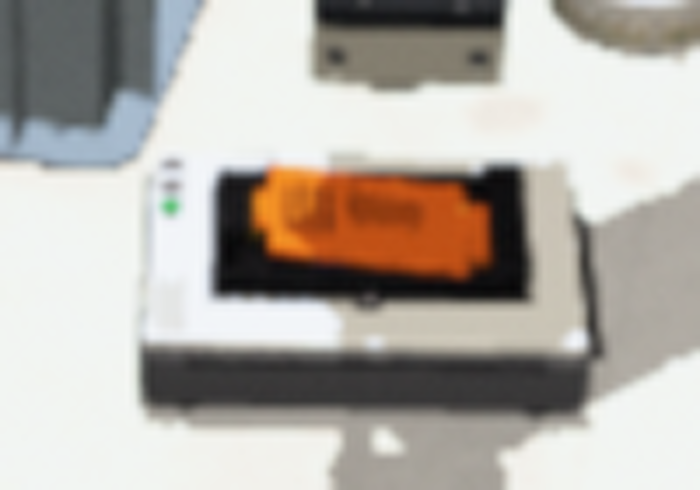

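The lip is hooked under the roof (hidden beyond crop column 490) and the back stands raised at the tab (250,210). Next I press with closed fingers at the press mark.

Emit:
jog_arm:
  rows:
    - [[3.24, 0.62, 0], [0, 0, 0], 0]
    - [[3.24, 0.62, -3], [0, 0, 0], 0]
    - [[3.24, 0.62, -5.5], [0, 0, 0], 0]
    - [[3.24, 0.62, -6.2], [0, 0, 0], 0]
    - [[3.24, 0.62, -6.5], [0, 0, 0], 0]
    - [[3.24, 0.62, -6.5], [0, 0, 0], 0]

```text
clock: 16.85
position: [0.5471, 0.0299, 0.0707]
ee_rot: [-0.297, 3.125, 0.001]
force: [0.5, -0.3, 0.1]
width: 0.003
gripper_force: 0.0
```

```bash
python3 -c "
from h import *
st();avg(2)"
```

```text
t 16.85 tcp [0.5471 0.0299 0.0707] tilt 0.14 yaw 10.87 lip along 0.4919 lat -0.0741 z 0.0655 F along 0.5 lat -0.4 z 0.1 q [ 0.57  0.77 -1.1   1.87  0.81  1.02  0.88] grip 0.0 0.003135311074310921
avgF along -0.11 lat -1.05 z 0.12
```

Emit:
jog_arm:
  rows:
    - [[0, 0, -0.1], [0, 0, 0], 0]
    - [[0, 0, -0.2], [0, 0, 0], 0]
    - [[0, 0, -0.3], [0, 0, 0], 0]
    - [[0, 0, -0.4], [0, 0, 0], 0]
    - [[0, 0, -0.4], [0, 0, 0], 0]

```text
clock: 17.58
position: [0.5468, 0.0298, 0.0661]
ee_rot: [-0.297, 3.126, 0.0]
force: [0.5, 0.0, 3.0]
width: 0.007
gripper_force: 1.6
```

Emit:
jog_arm:
  rows:
    - [[0, 0, -0.1], [0, 0, 0], 0]
    - [[0, 0, -0.1], [0, 0, 0], 0]

```text
clock: 17.82
position: [0.5466, 0.0297, 0.0648]
ee_rot: [-0.297, 3.126, 0.0]
force: [-0.4, 0.7, 0.7]
width: 0.005
gripper_force: 0.3
```

Emit:
jog_arm:
  rows:
    - [[0, 0, -0.1], [0, 0, 0], 0]
    - [[0, 0, -0.1], [0, 0, 0], 0]

```text
clock: 18.08
position: [0.5467, 0.0297, 0.0639]
ee_rot: [-0.297, 3.126, 0.0]
force: [-0.0, -1.1, 1.2]
width: 0.004
gripper_force: 0.4
```

Emit:
jog_arm:
  rows:
    - [[0, 0, -0.1], [0, 0, 0], 0]
    - [[0, 0, -0.1], [0, 0, 0], 0]

```text
clock: 18.32
position: [0.5468, 0.0297, 0.063]
ee_rot: [-0.297, 3.126, 0.0]
force: [0.5, 0.3, 1.3]
width: 0.003
gripper_force: 0.5
```

Emit:
jog_arm:
  rows:
    - [[0, 0, -0.1], [0, 0, 0], 0]
    - [[0, 0, -0.1], [0, 0, 0], 0]

```text
clock: 18.58
position: [0.5468, 0.0297, 0.062]
ee_rot: [-0.297, 3.126, 0.0]
force: [-0.4, -0.2, 1.6]
width: 0.006
gripper_force: 0.5
```

Emit:
jog_arm:
  rows:
    - [[0, 0, -0.05], [0, 0, 0], 0]
    - [[0, 0, -0.05], [0, 0, 0], 0]

```text
clock: 18.82
position: [0.5468, 0.0297, 0.0616]
ee_rot: [-0.297, 3.126, 0.0]
force: [0.7, -0.5, 1.2]
width: 0.007
gripper_force: 0.8
```

Emit:
jog_arm:
  rows:
    - [[0, 0, -0.05], [0, 0, 0], 0]
    - [[0, 0, -0.05], [0, 0, 0], 0]

```text
clock: 19.08
position: [0.5467, 0.0297, 0.0609]
ee_rot: [-0.297, 3.126, 0.0]
force: [0.3, -0.8, 0.4]
width: 0.004
gripper_force: 0.5
```

Emit:
jog_arm:
  rows:
    - [[0, 0, -0.05], [0, 0, 0], 0]
    - [[0, 0, -0.05], [0, 0, 0], 0]

```text
clock: 19.32
position: [0.5467, 0.0297, 0.0605]
ee_rot: [-0.297, 3.126, 0.0]
force: [0.8, 0.0, 1.9]
width: 0.003
gripper_force: 0.6
```

Emit:
jog_arm:
  rows:
    - [[0, 0, -0.05], [0, 0, 0], 0]
    - [[0, 0, -0.05], [0, 0, 0], 0]

```text
clock: 19.58
position: [0.5468, 0.0297, 0.0604]
ee_rot: [-0.297, 3.126, -0.0]
force: [-0.9, 0.1, 5.5]
width: 0.003
gripper_force: 2.7
```

Emit:
jog_arm:
  rows:
    - [[0, 0, -0.05], [0, 0, 0], 0]
    - [[0, 0, -0.05], [0, 0, 0], 0]

```text
clock: 19.82
position: [0.5468, 0.0297, 0.0602]
ee_rot: [-0.297, 3.126, -0.001]
force: [-1.7, -3.0, 9.7]
width: 0.011
gripper_force: 5.4
```

Emit:
jog_arm:
  rows:
    - [[0, 0, -0.04], [0, 0, 0], 0]
    - [[0, 0, -0.04], [0, 0, 0], 0]

```text
clock: 20.08
position: [0.5468, 0.0297, 0.0602]
ee_rot: [-0.297, 3.125, -0.001]
force: [-3.3, -2.3, 14.8]
width: 0.007
gripper_force: 7.4
```

The cover is seated flat at 60 mm. Now I raise the arm and look.

Emit:
jog_arm:
  rows:
    - [[0, 0, 0.2], [0, 0, 0], 0]
    - [[0, 0, 0.2], [0, 0, 0], 0]

```text
clock: 20.32
position: [0.5465, 0.0296, 0.061]
ee_rot: [-0.297, 3.126, 0.0]
force: [0.6, -0.1, 1.4]
width: -0.002
gripper_force: 0.4
```

Emit:
jog_arm:
  rows:
    - [[0, 0, 2], [0, 0, 0], 0]
    - [[-1, 0, 7], [0, 0, 0], 0]
    - [[-5, -5, 11], [0, 0, 0], 0]
    - [[-9, -11, 12], [0, 0, 0], 0]
    - [[-9, -16, 12], [0, 0, 0], 0]
    - [[-9, -16, 12], [0, 0, 0], 0]

```text
clock: 21.08
position: [0.4556, -0.1353, 0.1819]
ee_rot: [-0.285, 3.128, -0.003]
force: [0.5, -0.0, -0.8]
width: 0.006
gripper_force: 0.0
```

```bash
python3 - <<'E'
from h import *
o=arm.observe();print(o['clock'],o['position'],o['joints'].round(2))
ims=[]
for n,(u,v,w,h) in(('side',(255,205,80,55)),('top',(225,190,80,80))):
    d=get(n);f=395/w;ims.append(cv2.resize(d['img'][v:v+h,u:u+w],None,fx=f,fy=f,interpolation=cv2.INTER_CUBIC))
    H,W=d['depth'].shape;g=np.stack(np.meshgrid(np.arange(W),np.arange(H)),-1).reshape(-1,2)
    X=d['c']+rays(d,g)*d['depth'].reshape(-1,1);m=mask(d,(3,150,100),(20,255,255)).ravel()>0
    m&=(abs(X[:,0]-.52)<.09)&(abs(X[:,1]-.02)<.06)
    s=X[m]@E_-.459;z=X[m][:,2]
    print(n,s.min(),s.max(),[(b,round(float(np.median(z[abs(s-b)<.006])),4)) for b in(.02,.03,.051,.075,.085,.095) if (abs(s-b)<.006).any()])
h=max(i.shape[0] for i in ims)
cv2.imwrite('pics/c5.png',cv2.cvtColor(np.hstack([cv2.copyMakeBorder(i,0,h-i.shape[0],0,0,0) for i in ims]),cv2.COLOR_RGB2BGR))
E
```

```text
21.075 [ 0.45558217 -0.1352696   0.18187455] [ 1.07  0.52 -1.23  1.92  0.56  1.1   1.37]
side 0.0052015647964706035 0.1054561962988721 [(0.02, 0.062), (0.03, 0.0618), (0.051, 0.0654), (0.075, 0.0634), (0.085, 0.0629), (0.095, 0.0629)]
top 0.005881689616854979 0.06874722219807877 [(0.02, 0.0593), (0.03, 0.0596), (0.051, 0.0624)]
```

View pics/c5.png

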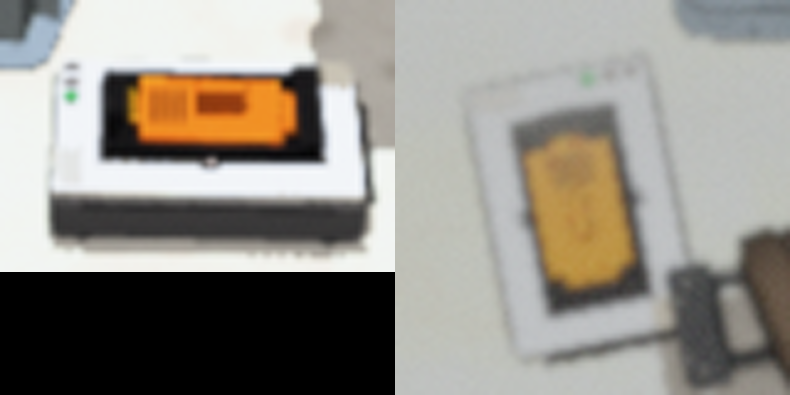

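Both views show the cover flat. The lip end is under the roof (side crop 297,118), and the yellow catch is visible at the tab end (133,105). I'll check flatness once more with averaging.

```bash
python3 - <<'E'
from h import *
for n in('side','top'):
    ds=[get(n) for _ in range(10)];d=ds[0];D=np.mean([q['depth'] for q in ds],0)
    H,W=D.shape;g=np.stack(np.meshgrid(np.arange(W),np.arange(H)),-1).reshape(-1,2)
    X=d['c']+rays(d,g)*D.reshape(-1,1)
    s=X@E_-.459;t=X@F_+.0742
    m=(s>.018)&(s<.096)&(abs(t)<.024)&((abs(t)>.011)|(s>.072)|(s<.03))&(abs(X[:,2]-.06)<.008)
    p=np.polyfit(s[m],X[m][:,2],1);print(n,m.sum(),'slope deg %.2f'%np.rad2deg(p[0]),'z@0 %.4f z@83 %.4f'%(p[1],np.polyval(p,.083)))
    dk=(abs(s-.05)<.06)&((abs(t-.05)<.007)|(abs(t+.05)<.007))&(abs(X[:,2]-.046)<.01);q=np.polyfit(s[dk],X[dk][:,2],1);print(' deck slope %.2f z %.4f'%(np.rad2deg(q[0]),np.polyval(q,.05)))
E
```

```text
side 160 slope deg 0.82 z@0 0.0620 z@83 0.0632
 deck slope -0.06 z 0.0486
top 244 slope deg 0.82 z@0 0.0590 z@83 0.0602
 deck slope -0.20 z 0.0453
```

```bash
python3 - <<'E'
from h import *
ds=[get('side') for _ in range(6)];now=np.mean([q['img'] for q in ds],0)
d=ds[0];a=cv2.imread('pics/side0.png')[...,::-1].astype(float)
for lat in(-.004,0,.004):
    s=np.arange(.096,.122,.001);P=np.array([(.459+x)*E_+(-.0742+lat)*F_+[0,0,.062] for x in s])
    uv=proj(d,P).astype(np.float32)
    for nm,I in(('old',a),('now',now)):
        f=cv2.remap(I.astype(np.float32),uv[:,0].copy(),uv[:,1].copy(),cv2.INTER_LINEAR)[:,0]
        print(lat,nm,[f'{int(r)}/{int(g)}' for r,g,b in f[::2]])
I=np.hstack([cv2.resize(x[215:245,270:305].astype(np.uint8),None,fx=11,fy=11,interpolation=cv2.INTER_CUBIC) for x in(a,now)])
cv2.imwrite('pics/c6.png',cv2.cvtColor(I,cv2.COLOR_RGB2BGR))
E
```

```text
-0.004 old ['28/26', '41/33', '75/55', '136/98', '145/105', '127/93', '70/53', '43/35', '28/26', '28/26', '30/29', '36/36', '50/50']
-0.004 now ['234/139', '229/134', '216/128', '198/127', '170/116', '131/94', '70/54', '43/36', '28/26', '27/26', '29/28', '36/35', '50/50']
0 old ['27/25', '42/34', '75/56', '135/98', '143/103', '123/89', '69/53', '43/35', '29/26', '28/26', '30/28', '37/36', '51/51']
0 now ['234/139', '230/134', '218/129', '200/128', '171/116', '128/92', '70/53', '43/36', '29/26', '27/26', '30/28', '37/36', '51/51']
0.004 old ['30/28', '41/33', '71/53', '128/92', '135/98', '116/85', '67/51', '40/33', '26/24', '25/23', '27/25', '34/33', '50/50']
0.004 now ['235/139', '230/135', '218/129', '199/127', '166/112', '124/88', '67/50', '39/33', '26/24', '24/23', '27/26', '34/33', '49/50']
```

View pics/c6.png

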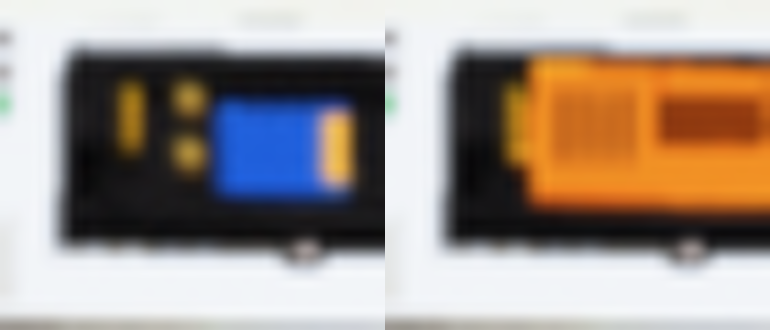

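The yellow catch (crop columns 505–527 in the "now" half) is in the same fully-out place as before. It covers the tab, so the cover is latched and I can hand in.

```bash
python3 -c "
from cell import arm
print(arm.sign_off())"
```

```text
the job is handed in; nothing more can be done
None
```

The cover is hooked in the slot and lies flat on its own, with the yellow catch fully out over its tab; the spring was touched with about 2.3 N, the press peaked at about 15 N, and the job is handed in.

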